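Centre a turntable crank in its free play, then clamp the table for transport

ROBOT

A 6-joint arm with a two-finger parallel gripper is mounted at the origin on the work surface. World frame = base frame: x ahead of the robot, y to its left, z up, the work surface at z = 0. Lengths are in m, angles in rad, forces in N, time in s.
With the tool pointing down it reaches from about 0.35 to 1 m from the base axis. Payload 7.1 kg.
Tool frame: the origin (TCP) lies midway between the tips of the shut fingers; the grasp point (between the pads) lies 19 mm behind it; z points along the fingers, y is the line along which they close (so a half turn about z gives the same grasp; the last joint's range is limited). The gripper opens to 85 mm and grips with 20 to 120 N. Pads are 22 mm wide; open, the fingers measure 114 mm over their backs; the gripper's body (76 mm by 85 mm) begins 54 mm behind the grasp point. The pads swing forward as they close: fully open they stand 13 mm farther back than shut.
Start: joints at [-1.262, 0.423, 1.63, -0, 1.089, -0.019], TCP at [0.201, -0.592, 0.231] pointing down, gripper open.
Joint ranges: [-3, 3], [-0.9, 2.11], [0.09, 2.58], [-1.31, 4.45], [0.11, 2.69], [-2.54, 2.54]. Speed limits (rad/s): [2.39, 2.39, 3.01, 3.14, 3.14, 3.14].

INTERFACE

Orientations are given as [roll, pitch, yaw] about the fixed x, y, z axes, in that order (R = Rz(yaw) Ry(pitch) Rx(roll)).
In Python, from rig import observe, snapshot, calibration, job_done gives the robot as it stands.
- The arm moves only by the shell command python3 -m crank 'ROWS' [FORCE]. ROWS is a JSON object of lists of equal length, an entry for each row: "translation": the shift along the tool's x, y, z in cm, a list of three; "rotation": the turn, a rotation vector about the tool's x, y, z in rad, a list of three; "gripper": the opening, from 0 (shut) to 1 (fully open). A call has 1 to 8 rows; each row is the pose to reach, as a shift and turn from the pose commanded when the call began, along the tool's axes at that moment; what a row does not reach only later rows make up. A row lasts 1/12 s, in which the tool goes at most 41.7 mm and 7.16 degrees, less where a joint would pass 70% of its speed; a pose out of reach is approached as far as the arm can. A call with a gripper value outside its range is refused whole. The fingers move at their own pace and stop on an object; FORCE is the grip in N (left out, the last holds). Time passes only in rows, so rows that repeat a pose let the fingers close. It gives the time, the measured TCP pose, the force, the opening and the grip force at its end, in the units of the state.
- observe(): the state, without advancing time (a new reading comes with each control period).
- snapshot(name): name is "scene" or "side" or "wrist"; returns (picture, depth): 384x512x3 uint8, red, green, blue; 384x512 float32, m along the optical axis (not along the pixel's ray), 0 where there is no reading.
- calibration(name): a dict with "fov_y" (degrees; the focal length in pixels is half the picture's height over the tangent of half this angle, whatever the lens; pixels are square), "cx", "cy" (the principal point, pixels), "eye" and "orientation" of the camera in the world. Camera axes: x right, y down, z forward; pixel columns grow to the right and rows downward; lengths in m; the calibration is good to about 2 mm. A picture is of the moment at which its call begins: read the wrist's pose just before it. calibration takes no time and is no camera call; for the wrist camera it gives the pose at the moment of the call.
- job_done(): hands the job in; it is judged then, once.
The state is a dict: "clock": time; "joint_pos": joint angles; "joint_velocities": joint speeds; "tau": joint torques, N m; "ee_pos": TCP position; "orientation": TCP orientation; "ft_force": force on the tool from outside, world axes, zero at the start; "ft_torque": the same for the moment, N m; "finger_gap": finger opening in m; "finger_force": force on a finger pad.
Only numpy, scipy, OpenCV 4.12 (cv2) and the standard library are available. Lean on these libraries where they do the work, as an engineer would, in place of code of your own. Each camera call takes 0.05 s, during which the arm holds its last target. There are 200 camera calls.

TASK

Get the telescope turntable ready for transport: turn its hand crank gently anticlockwise until its free play ends and it takes up the drive shaft, then clockwise until it takes up the other way, leave it in the middle of that play so that a knock cannot reach the drive, and let go. Then swing the clamp lever fully home. Do not turn the drive shaft with its dial, and leave the other things where they are.

Things in the scene. Friction and masses are not known exactly. Their poses are not given: they have to be found in the camera images.
- unit: Hand-cranked turntable, bolted down: grey housing 190 x 370 mm, deck 68 mm high. Origin on the bench under its middle; x from its front (robot side) to its back, y from the crank end to the turntable and clamp. In this frame the crank shaft stands at (0, -110) mm, the turntable's axis at (0, 80), the clamp's pivot at (-45, 170).
- turntable: Aluminium turntable, 148 mm across, with a white telescope on a fork, top 212 mm above the bench; driven by the crank's shaft through a 90 to 1 worm. Origin on its axis, 70 mm above the bench. The telescope reaches 60 mm to either side of the axis along the unit's y, 100 mm along its x: keep the gripper off it.
- crank: Steel crank; origin on its shaft, 40 mm above the bench, x outward along the arm, y anticlockwise from above. A dog coupling gives it 0.4 to 0.8 rad of free play on the shaft, at a bearing that differs each time; it does not start midway. No reading of the play is given: it is felt only. The judge's mesh_c0 is a point 50 mm from the shaft, where the arm points when midway.
- crank_axis (a point): Point on the vertical axis of the crank's shaft, at the height of the middle of the crank's handle (123 mm above the bench).
- crank_grip (a point): Middle of the crank's upright black round handle, 16 mm thick, 100 to 146 mm above the bench, fixed to the arm, 62 mm out from crank_axis. The arm below, 14 mm wide, has its top at 96 mm. The crank stays where it is left. Free, the handle moves at about 0.7 N; at the ends of the play it firmly takes up the shaft, and over about 8 N then turns the shaft along.
- dial_mark (a point): Long mark near the rim of the aluminium dial, 68 mm across, that is fixed to the drive shaft under the crank; 33 mm from the shaft's axis, 79 mm above the bench. It moves if the shaft is turned; its place says nothing of the play.
- clamp_axis (a point): Point on the vertical axis of the clamp lever, at the height of its ball knob (130 mm above the bench).
- clamp_ball (a point): Centre of the clamp lever's black ball knob, 25 mm across, at the end of a steel arm rising outward, 70 mm out from clamp_axis, 130 mm above the bench; x of this frame points outward along the arm.
- clamp (a joint): Angle of the clamp lever: it starts open at 0 to 0.2 rad and swings anticlockwise seen from above, towards the front of the unit, to its stop at 1.31 rad, fully home. It needs about 2 N at the ball and stays where it is left.
- nut: Bystander: small steel ring nut, 26 mm across, 12 mm high, loose on the housing's deck behind the crank.
- driver: Bystander: screwdriver lying across the bench in front of the unit (towards the robot).
- flange: Bystander: steel ring flange, 100 mm across, 18 mm high, beyond the crank end of the unit.
- cup: Bystander: turned steel cup, 60 mm across, 75 mm high, front of the crank end.
- block: Bystander: aluminium block 40 x 40 x 25 mm, beyond the clamp end.
- cross: Bystander: steel pipe cross, 60 mm high, in front of the turntable.

How it is judged:
On the way, in this order (a step that is already met when the one before it is completed fails the run):
1. the crank is turned anticlockwise (from above) up to the end of its free play, within 2 degrees (y of mesh_c0 in the frame of crank_grip below -0.0122 m), for 0.1 s.
2. then clockwise up to the other end of its free play, within 2 degrees (y of mesh_c0 in the frame of crank_grip above 0.0122 m), for 0.1 s.
3. the crank stands in the middle of its free play, let go, with the clamp still open (y of mesh_c0 in the frame of crank_grip between -0.0035 and 0.0035 m and contact force between the fingers and crank below 0.05 N and value of joint clamp below 0.5 rad), for 0.3 s.
4. the clamp lever is swung fully home (value of joint clamp above 1.22 rad), for 0.2 s.
At the end, for the whole second after the job is handed in: The crank rests within 4 degrees of the middle of its free play and the clamp lever is home within 5 degrees (over 1.22 of 1.31 rad), both let go and still (y of mesh_c0 in the frame of crank_grip between -0.0035 and 0.0035 m and value of joint clamp above 1.22 rad and angular speed of crank below 0.05 rad/s); the robot touches nothing.
It fails at once if the drive shaft is turned: the mark on its dial moves more than 3 mm (distance of dial_mark from where it was at the start of the episode above 0.003 m).
It fails at once if a bystander is moved more than 15 mm (distance of any of nut, driver, flange, cup, block, cross from where it was at the start of the episode above 0.015 m).
It also fails if it takes over 64 s, if anything falls off the work surface, if the arm or the gripper's body presses on something with over 40 N, if the wrist force passes 120 N, or if a joint passes its speed limit or range.

## Working session

There is one attempt and no reset: what is moved stays moved. The work goes in short steps, Python scripts to look and compute and a shell command to move; the robot and the scene stay as the last step left them, time stands still between calls to the robot, and variables do not carry over. Pictures are saved under pics/ and viewed, at most 10 in all, crops included, and the job is handed in when it is done.

```bash
mkdir -p pics; ls; python3 - <<'E'
from rig import *
import cv2, numpy as np
s=observe(); print({k:np.round(v,4).tolist() for k,v in s.items()})
ims=[]
for n in ["scene","side","wrist"]:
    c=calibration(n); print(n,{k:np.round(v,4).tolist() for k,v in c.items()})
    p,d=snapshot(n); np.savez(f"pics/{n}0.npz",p=p,d=d); cv2.imwrite(f"pics/{n}0.png",p[:,:,::-1])
E
```

```text
pics
{'clock': 0.0, 'joint_pos': [-1.262, 0.4239, 1.6307, 0.0, 1.0886, -0.019], 'joint_velocities': [0.0005, -0.0, -0.0002, -0.0003, 0.0016, 0.0013], 'tau': [-0.002, -55.739, -28.1742, -0.0001, 0.0072, 0.0], 'ee_pos': [0.2011, -0.5912, 0.2305], 'orientation': [-3.14, -0.0001, 0.3278], 'ft_force': [-0.8924, -0.01, -0.7061], 'ft_torque': [-0.0032, 0.0385, -0.0272], 'finger_force': 0.0, 'finger_gap': 0.0855}
scene {'fov_y': 42.1049, 'cx': 261.2564, 'cy': 191.636, 'eye': [1.1955, 0.3862, 1.08], 'orientation': [-2.4885, -0.0166, 2.1389]}
side {'fov_y': 54.5903, 'cx': 258.4204, 'cy': 189.1092, 'eye': [0.4528, 0.7122, 0.5225], 'orientation': [-2.0872, -0.0045, -2.9652]}
wrist {'fov_y': 70.5656, 'cx': 254.1382, 'cy': 196.2307, 'eye': [0.2721, -0.5669, 0.3724], 'orientation': [2.8426, 0.0015, -1.2434]}
```

View pics/scene0.png

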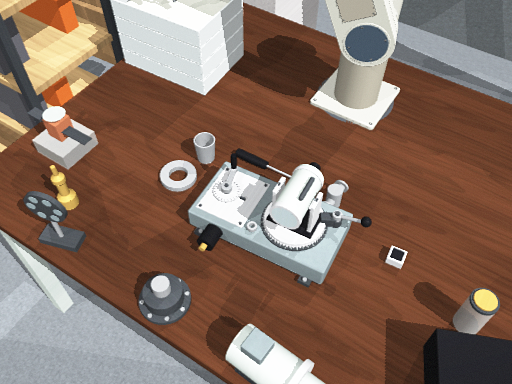

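View pics/side0.png

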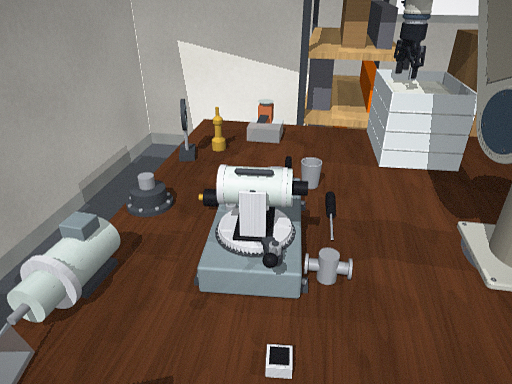

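The scene shows the unit in the middle, with the crank at about (227,185), its black handle at (234,158), and the clamp ball at (366,221). The side view shows the ball near (269,258) and the handle behind the telescope at (289,162). Next I'll turn depth into world points.

```bash
cat > h.py <<'E'
import numpy as np, cv2
from scipy.spatial.transform import Rotation as R
from rig import *
def K(c): return 192/np.tan(np.radians(c["fov_y"])/2)
def rays(c,uv):
    uv=np.atleast_2d(uv).astype(float); f=K(c)
    r=np.c_[(uv[:,0]-c["cx"])/f,(uv[:,1]-c["cy"])/f,np.ones(len(uv))]
    return r@R.from_euler("xyz",c["orientation"]).as_matrix().T
def onplane(c,uv,z):
    r=rays(c,uv); e=np.array(c["eye"]); return e+r*((z-e[2])/r[:,2])[:,None]
def cloud(c,d):
    v,u=np.indices(d.shape); r=rays(c,np.c_[u.ravel(),v.ravel()])
    return (np.array(c["eye"])+r*d.ravel()[:,None]).reshape(*d.shape,3)
def project(c,P):
    q=(np.atleast_2d(P)-c["eye"])@R.from_euler("xyz",c["orientation"]).as_matrix(); f=K(c)
    return np.c_[c["cx"]+f*q[:,0]/q[:,2],c["cy"]+f*q[:,1]/q[:,2]]
E
python3 - <<'E'
from h import *
c=calibration("scene"); z=np.load("pics/scene0.npz"); p,d=z["p"],z["d"]; X=cloud(c,d)
g=p.max(2); v,u=np.indices(d.shape)
box=(u>180)&(u<360)&(v>140)&(v<290)&(d>0)
deck=box&(abs(X[...,2]-.068)<.004)
n,l,st,_=cv2.connectedComponentsWithStats(deck.astype(np.uint8)); 
pts=X[deck][:,:2]; r=cv2.minAreaRect((pts*1000).astype(np.float32)); print("deck",r,np.median(X[deck][:,2]))
def rep(name,m): 
    if m.sum(): print(name,m.sum(),"uv",np.c_[u,v][:0].size, u[m].mean().round(1),v[m].mean().round(1),"xyz",np.median(X[m],0).round(4),X[m].min(0).round(3),X[m].max(0).round(3))
rep("handle",(u>222)&(u<242)&(v>145)&(v<180)&(g<60)&(X[...,2]>.095))
rep("ball",(u>355)&(u<376)&(v>212)&(v<232)&(g<60)&(X[...,2]>.1))
c2=calibration("side"); z=np.load("pics/side0.npz"); p2,d2=z["p"],z["d"]; X=cloud(c2,d2); g=p2.max(2)
rep("ball side",(u>255)&(u<285)&(v>235)&(v<272)&(g<60)&(X[...,2]>.1))
rep("handle side",(u>282)&(u<296)&(v>150)&(v<172)&(g<60)&(X[...,2]>.09))
a=cv2.resize(p[135:295,180:380,::-1],None,fx=4,fy=3.75,interpolation=cv2.INTER_CUBIC)[:600]
cv2.imwrite("pics/crop0.png",cv2.resize(p[140:290,180:380,::-1],(800,600),interpolation=cv2.INTER_CUBIC))
E
```

```text
deck ((582.0804443359375, -15.330322265625), (279.4482727050781, 476.37457275390625), 6.231263637542725) 0.06848758033638247
handle 86 uv 0 233.4 160.4 xyz [ 0.5295 -0.103   0.1313] [ 0.519 -0.113  0.096] [ 0.534 -0.096  0.149]
ball 84 uv 0 365.5 221.4 xyz [0.521  0.2567 0.1379] [0.508 0.244 0.125] [0.53  0.268 0.144]
ball side 182 uv 0 269.9 259.7 xyz [0.5127 0.2626 0.1375] [0.453 0.189 0.113] [0.525 0.712 0.523]
handle side 71 uv 0 288.2 161.9 xyz [ 0.5231 -0.1012  0.1367] [ 0.516 -0.111  0.122] [ 0.532 -0.096  0.148]
```

View pics/crop0.png

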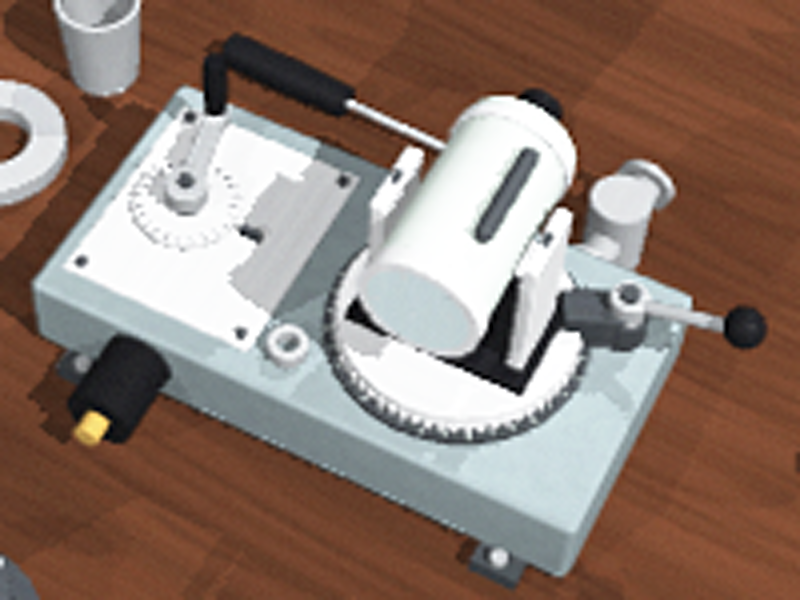

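The crop shows the crank arm running from its hub (187,185) to the upright handle (215,85), pointing to the front. The dial is around the hub, the clamp pivot is at (632,295) and the ball at (745,327). Deck corners are about (38,285), (185,88), (692,298) and (565,550).

```bash
python3 - <<'E'
from h import *
c=calibration("scene")
f=lambda L:np.array(L)/4+[180,140]
C=onplane(c,f([(38,285),(185,88),(692,298),(563,548)]),.068)[:,:2]; print(C.round(4))
print([np.linalg.norm(C[i]-C[i-1]).round(4) for i in range(4)])
# refine: mask deck points inside hull
z=np.load("pics/scene0.npz"); X=cloud(c,z["d"])
v,u=np.indices(z["d"].shape)
m=(abs(X[...,2]-.068)<.003)&(u>187)&(u<355)&(v>160)&(v<280)
m=cv2.morphologyEx(m.astype(np.uint8),cv2.MORPH_OPEN,np.ones((3,3)))
n,l,s,_=cv2.connectedComponentsWithStats(m); k=np.argmax(s[1:,4])+1
r=cv2.minAreaRect((X[l==k][:,:2]*1000).astype(np.float32)); print(r)
# unit frame from corners: crank-back, crank-front, clamp-front, clamp-back
M=np.array([(95,-185),(-95,-185),(-95,185),(95,185)])/1000
mc,ic=M.mean(0),C.mean(0); H=(M-mc).T@(C-ic); U,_,Vt=np.linalg.svd(H); Q=(Vt.T@U.T)
print("yaw",np.arctan2(Q[1,0],Q[0,0]),"org",ic, "res",(M@Q.T+ic-C).round(4).tolist())
for n,q in dict(shaft=(0,-.11),tt=(0,.08),clamp=(-.045,.17)).items(): print(n,(Q@q+ic).round(4))
sh=Q@[0,-.11]+ic; cl=Q@[-.045,.17]+ic
print("hub uv at z.1",project(c,np.r_[sh,.1]),"handle dist",np.linalg.norm([.526-sh[0],-.1035-sh[1]]),"ball",np.linalg.norm(np.array([.516,.259])-cl))
# ray-based handle / ball
print("ball", onplane(c,f([(745,327)]),.13)); print("handle top", onplane(c,f([(217,60)]),.146),"base",onplane(c,f([(213,108)]),.100))
E
```

```text
[[ 0.6825 -0.1319]
 [ 0.5009 -0.1482]
 [ 0.469   0.2121]
 [ 0.6648  0.2272]]
[np.float64(0.3595), np.float64(0.1823), np.float64(0.3617), np.float64(0.1964)]
((585.663330078125, 179.07534790039062), (143.240966796875, 83.48316192626953), 5.554056644439697)
yaw 0.07189239539904363 org [0.57932476 0.03981379] res [[0.0048, -0.006], [-0.0031, -0.0033], [0.0023, 0.0054], [-0.0041, 0.0039]]
shaft [ 0.5872 -0.0699]
tt [0.5736 0.1196]
clamp [0.5222 0.2061]
hub uv at z.1 [[231.669358   188.73289566]] handle dist 0.06983880266173641 ball 0.05322357674250795
ball [[0.51510175 0.25741396 0.13      ]]
handle top [[ 0.5246065  -0.10360663  0.146     ]] base [[ 0.52689193 -0.10661968  0.1       ]]
```

```bash
python3 -m crank '{"translation":[[2.9,-2.2,-0.3],[5.8,-4.4,-0.6],[8.7,-6.6,-1],[11.6,-8.9,-1],[14.5,-11.1,-1],[17.4,-13.3,-1],[20.3,-15.5,-1],[23.2,-17.8,-1]],"rotation":[[0,0,0],[0,0,0],[0,0,0],[0,0,0],[0,0,0],[0,0,0],[0,0,0],[0,0,0]],"gripper":[1,1,1,1,1,1,1,1]}'
python3 -m crank '{"translation":[[2.9,-2.2,0],[5.8,-4.4,0],[8.7,-6.6,0],[11.6,-8.9,0],[14.5,-11.1,0],[17.4,-13.3,0],[20.3,-15.5,0],[23.2,-17.8,0]],"rotation":[[0,0,0],[0,0,0],[0,0,-0.04],[0,0,-0.08],[0,0,-0.12],[0,0,-0.16],[0,0,-0.2],[0,0,-0.2]],"gripper":[1,1,1,1,1,1,1,1]}'
python3 -m crank '{"translation":[[0,0,0],[0,0,0]],"rotation":[[0,0,0],[0,0,0]],"gripper":[0.3,0.3]}'
python3 - <<'E'
from h import *
c=calibration("wrist"); p,d=snapshot("wrist"); np.savez("pics/w1.npz",p=p,d=d,**{k:np.array(v) for k,v in c.items()}); cv2.imwrite("pics/w1.png",cv2.resize(p[:,:,::-1],(800,600),interpolation=cv2.INTER_CUBIC))
print(c)
E
```

```text
clock: 0.82
ee_pos: [0.3642, -0.3469, 0.2412]
orientation: [-3.142, -0.0, 0.327]
ft_force: [1.0, -0.6, -0.1]
finger_gap: 0.0853
finger_force: 0.0
clock: 1.48
ee_pos: [0.5266, -0.1036, 0.2413]
orientation: [3.142, 0.0, 0.53]
ft_force: [-0.5, -1.3, 0.2]
finger_gap: 0.0854
finger_force: 0.0
clock: 1.65
ee_pos: [0.5265, -0.1036, 0.241]
orientation: [-3.141, 0.0, 0.531]
ft_force: [0.2, -0.2, -0.3]
finger_gap: 0.0641
finger_force: 0.0
{'fov_y': 70.56561325524231, 'cx': 254.1382190125967, 'cy': 196.2306522284977, 'eye': array([ 0.59114676, -0.06514056,  0.38281331]), 'orientation': array([ 2.84223147e+00,  3.88092821e-04, -1.03984363e+00])}
```

View pics/w1.png

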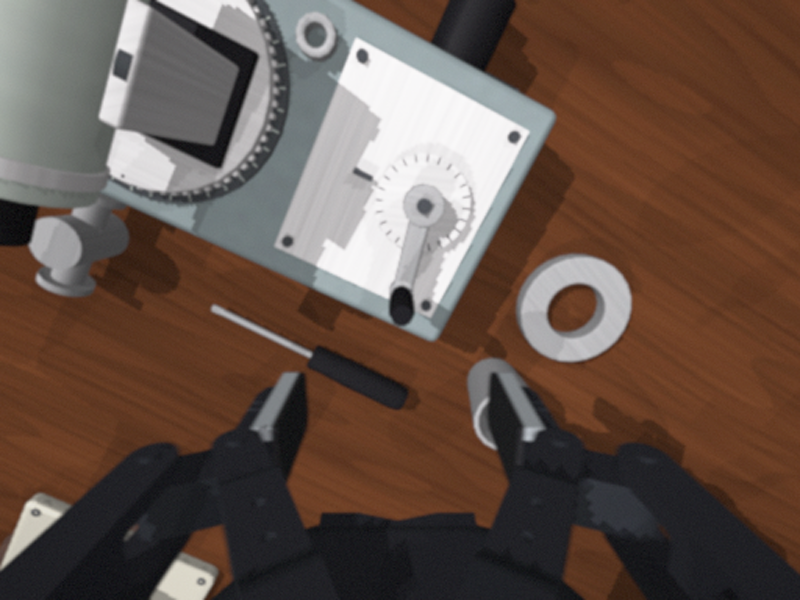

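The wrist view shows the hub at about (425,206), the handle at (401,305), and the cup, flange, screwdriver and nut all clear of the crank. Next I'll measure hub, dial and handle.

```bash
cat > crankfit.py <<'E'
from h import *
def fit(c,p,d,show=True):
    X=cloud(c,d); g=p.max(2); v,u=np.indices(d.shape)
    m=(g<70)&(X[...,2]>.138)&(X[...,2]<.152)&(np.hypot(X[...,0]-.585,X[...,1]+.075)<.085)
    top=X[m]
    (q,r)=cv2.minEnclosingCircle((top[:,:2]*1000).astype(np.float32)) if len(top) else ((0,0),0)
    uv=np.array([u[m].mean(),v[m].mean()])
    return top, q, r, onplane(c,uv,.146)[0]
E
python3 - <<'E'
from crankfit import *
z=np.load("pics/w1.npz"); c={k:z[k] if z[k].ndim else float(z[k]) for k in ["fov_y","cx","cy","eye","orientation"]}; p,d=z["p"],z["d"]
X=cloud(c,d); print("handle",[fit(c,p,d)[i] for i in (1,2,3)], len(fit(c,p,d)[0]))
s=1.5625
for q in [(425,206)]: 
    a=np.array(q)/s; print("hub z",X[int(a[1])-3:int(a[1])+4,int(a[0])-8:int(a[0])+9:4,2].round(4)); print(onplane(c,a,.1),onplane(c,a,.105))
print("dial ctr (from ends 374..475, 152..257)",onplane(c,np.array([(424.5,204)])/s,.079))
screws=np.array([(362,56),(514,136),(426,305),(287,241)])/s
P=onplane(c,screws,.07); print(P.round(4), X[[int(y) for x,y in screws],[int(x) for x,y in screws],2], P.mean(0))
cor=onplane(c,np.array([(554,115),(436,340)])/s,.068); print(cor.round(4),np.linalg.norm(cor[0]-cor[1]))
dv=cor[0]-cor[1]; print("yaw",np.arctan2(dv[1],dv[0]))
E
```

```text
handle [(525.7279052734375, -106.46165466308594), 6.865483283996582, array([ 0.526791  , -0.10566414,  0.146     ])] 185
hub z [[0.0965 0.1    0.0993 0.096  0.097 ]
 [0.0968 0.1007 0.0995 0.097  0.0965]
 [0.097  0.1008 0.101  0.1008 0.0975]
 [0.097  0.101  0.1007 0.1002 0.0964]
 [0.0978 0.1006 0.0989 0.0995 0.098 ]
 [0.0976 0.1006 0.0992 0.1017 0.0958]
 [0.0968 0.1004 0.1012 0.0972 0.0969]]
[[ 0.58407411 -0.09021785  0.1       ]] [[ 0.58419915 -0.0897745   0.105     ]]
dial ctr (from ends 374..475, 152..257) [[ 0.58453241 -0.09106722  0.079     ]]
[[ 0.6439 -0.0074  0.07  ]
 [ 0.6542 -0.1211  0.07  ]
 [ 0.5202 -0.1325  0.07  ]
 [ 0.5104 -0.0183  0.07  ]] [0.07090777 0.0724203  0.07324275 0.07117458] [ 0.58219529 -0.06982995  0.07      ]
[[ 0.6794 -0.1373  0.068 ]
 [ 0.499  -0.155   0.068 ]] 0.18127746645112933
yaw 0.09830912726970772
```

```bash
python3 -m crank '{"translation":[[-0.25,0.13,0],[-0.25,0.13,0],[-0.25,0.13,1],[-0.25,0.13,2],[-0.25,0.13,3],[-0.25,0.13,3]],"rotation":[[0,0,0.1],[0,0,0.2],[0,0,0.27],[0,0,0.27],[0,0,0.27],[0,0,0.27]],"gripper":[0.4,0.4,0.4,0.4,0.4,0.4]}' 20
python3 - <<'E'
from crankfit import *
c=calibration("wrist"); p,d=snapshot("wrist"); s=observe(); t,q,r,h=fit(c,p,d); print(q,r,h,len(t)); cv2.imwrite("pics/w2.png",p[:,:,::-1]); np.savez("pics/w2.npz",p=p,d=d)
P=np.array(s["ee_pos"]); M=R.from_euler("xyz",s["orientation"]).as_matrix(); print("handle in tool mm",(M.T@(np.r_[np.array(q)/1000,.146]-P)*1000).round(1),(M.T@(h-P)*1000).round(1), s["finger_gap"],s["ee_pos"])
E
```

```text
clock: 2.2
ee_pos: [0.5225, -0.108, 0.2089]
orientation: [-3.14, 0.004, 0.259]
ft_force: [-0.8, -0.1, 0.6]
finger_gap: 0.0342
finger_force: 0.0
(525.437744140625, -106.47594451904297) 7.059881210327148 [ 0.52666076 -0.10629661  0.146     ] 244
handle in tool mm [ 2.8 -0.8 63.9] [ 4.1 -0.7 63.9] 0.03393194247521124 [ 0.52309614 -0.108007    0.20986985]
```

View pics/w2.png

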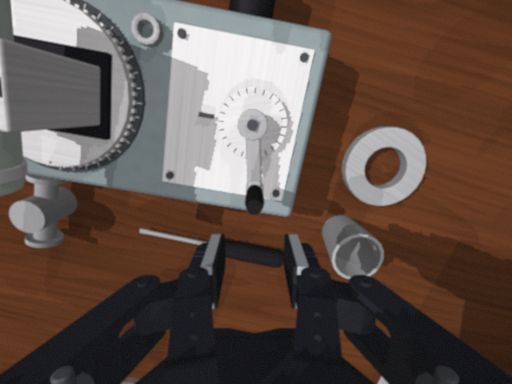

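The crank arm is vertical in the picture, from the hub (253,125) to the handle (254,200). It lies centred between the finger pads (209 and 293), so I'll descend around the handle.

```bash
python3 -m crank '{"translation":[[0.3,-0.07,1],[0.3,-0.07,3],[0.3,-0.07,5],[0.3,-0.07,7],[0.3,-0.07,9],[0.3,-0.07,9.8],[0.3,-0.07,9.8],[0.3,-0.07,9.8]],"rotation":[[0,0,0],[0,0,0],[0,0,0],[0,0,0],[0,0,0],[0,0,0],[0,0,0],[0,0,0]],"gripper":[0.35,0.35,0.35,0.35,0.35,0.3,0.3,0.3]}' 20
python3 -m crank '{"translation":[[0,0,0],[0,0,0],[0,0,0]],"rotation":[[0,0,0],[0,0,0],[0,0,0]],"gripper":[0.28,0.28,0.28]}' 20
```

```text
clock: 2.92
ee_pos: [0.5273, -0.1062, 0.1133]
orientation: [-3.141, 0.0, 0.258]
ft_force: [-0.0, 0.4, 0.3]
finger_gap: 0.0257
finger_force: 0.0
clock: 3.17
ee_pos: [0.5279, -0.1063, 0.1144]
orientation: [3.141, -0.002, 0.258]
ft_force: [-0.2, 0.0, -0.4]
finger_gap: 0.0238
finger_force: 0.0
```

```bash
python3 -m crank '{"translation":[[0,0.1,0],[0,0.2,0],[0.01,0.3,0],[0.01,0.35,0],[0.01,0.35,0]],"rotation":[[0,0,-0.017],[0,0,-0.034],[0,0,-0.05],[0,0,-0.06],[0,0,-0.06]],"gripper":[0.28,0.28,0.28,0.28,0.28]}'
python3 -m crank '{"translation":[[0,0.1,0],[0,0.2,0],[0.01,0.3,0],[0.01,0.35,0],[0.01,0.35,0]],"rotation":[[0,0,-0.017],[0,0,-0.034],[0,0,-0.05],[0,0,-0.06],[0,0,-0.06]],"gripper":[0.28,0.28,0.28,0.28,0.28]}'
```

```text
clock: 3.58
ee_pos: [0.5282, -0.1097, 0.1134]
orientation: [3.142, -0.0, 0.319]
ft_force: [0.1, 0.1, -0.1]
finger_gap: 0.024
finger_force: 0.0
clock: 4.0
ee_pos: [0.5293, -0.1129, 0.1133]
orientation: [-3.142, 0.0, 0.378]
ft_force: [0.6, 0.3, 0.5]
finger_gap: 0.0242
finger_force: 0.2
```

```bash
python3 -m crank '{"translation":[[0,0.1,0],[0,0.2,0],[0.01,0.3,0],[0.01,0.35,0],[0.01,0.35,0]],"rotation":[[0,0,-0.017],[0,0,-0.034],[0,0,-0.05],[0,0,-0.06],[0,0,-0.06]],"gripper":[0.28,0.28,0.28,0.28,0.28]}'
```

```text
clock: 4.42
ee_pos: [0.5308, -0.1162, 0.1133]
orientation: [3.142, -0.0, 0.439]
ft_force: [-0.2, 0.8, 0.6]
finger_gap: 0.024
finger_force: 0.2
```

```bash
python3 -m crank '{"translation":[[0,0.1,0],[0,0.2,0],[0.01,0.3,0],[0.01,0.35,0],[0.01,0.35,0]],"rotation":[[0,0,-0.017],[0,0,-0.034],[0,0,-0.05],[0,0,-0.06],[0,0,-0.06]],"gripper":[0.28,0.28,0.28,0.28,0.28]}'
```

```text
clock: 4.83
ee_pos: [0.5323, -0.1193, 0.1133]
orientation: [3.142, 0.0, 0.499]
ft_force: [-0.4, 0.6, -0.1]
finger_gap: 0.0238
finger_force: 0.2
```

```bash
python3 -m crank '{"translation":[[0,0.1,0],[0,0.2,0],[0.01,0.3,0],[0.01,0.35,0],[0.01,0.35,0]],"rotation":[[0,0,-0.017],[0,0,-0.034],[0,0,-0.05],[0,0,-0.06],[0,0,-0.06]],"gripper":[0.28,0.28,0.28,0.28,0.28]}'
```

```text
clock: 5.25
ee_pos: [0.5341, -0.1223, 0.1133]
orientation: [3.142, -0.0, 0.559]
ft_force: [0.2, 0.3, -0.3]
finger_gap: 0.0237
finger_force: 0.2
```

```bash
python3 -m crank '{"translation":[[0,0.1,0],[0,0.2,0],[0.01,0.3,0],[0.01,0.35,0],[0.01,0.35,0]],"rotation":[[0,0,-0.017],[0,0,-0.034],[0,0,-0.05],[0,0,-0.06],[0,0,-0.06]],"gripper":[0.28,0.28,0.28,0.28,0.28]}'
```

```text
clock: 5.67
ee_pos: [0.536, -0.1253, 0.1133]
orientation: [3.142, -0.0, 0.619]
ft_force: [0.0, 0.2, 0.3]
finger_gap: 0.024
finger_force: 0.2
```

```bash
python3 -m crank '{"translation":[[0,0.1,0],[0,0.2,0],[0.01,0.3,0],[0.01,0.35,0],[0.01,0.35,0]],"rotation":[[0,0,-0.017],[0,0,-0.034],[0,0,-0.05],[0,0,-0.06],[0,0,-0.06]],"gripper":[0.28,0.28,0.28,0.28,0.28]}'
python3 - <<'E'
from h import *
p,d=snapshot("wrist"); cv2.imwrite("pics/w3.png",p[:,:,::-1]); np.savez("pics/w3.npz",p=p,d=d)
s=observe(); print(s["finger_force"],s["ft_force"])
E
```

```text
clock: 6.08
ee_pos: [0.5381, -0.128, 0.1133]
orientation: [3.142, 0.0, 0.679]
ft_force: [-0.2, 0.9, -0.9]
finger_gap: 0.024
finger_force: 0.2
0.0773981655947864 [-0.22266733 -0.19854749 -0.20027737]
```

View pics/w3.png

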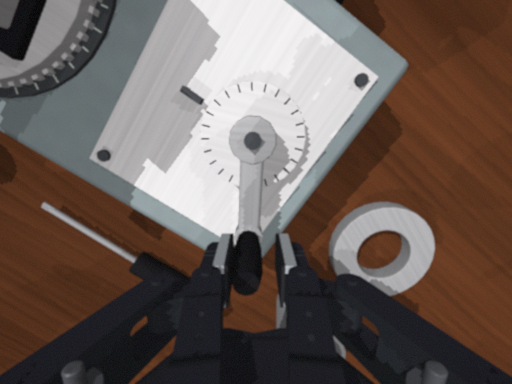

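The left finger is in contact and carrying the handle at about (247,262), and the dial has not moved. I'll carry on.

```bash
python3 -m crank '{"translation":[[0,0.1,0],[0,0.2,0],[0.01,0.3,0],[0.01,0.35,0],[0.01,0.35,0]],"rotation":[[0,0,-0.017],[0,0,-0.034],[0,0,-0.05],[0,0,-0.06],[0,0,-0.06]],"gripper":[0.28,0.28,0.28,0.28,0.28]}'
```

```text
clock: 6.55
ee_pos: [0.5404, -0.1307, 0.1133]
orientation: [3.142, -0.0, 0.739]
ft_force: [-0.6, 0.9, 0.3]
finger_gap: 0.0239
finger_force: 0.2
```

```bash
python3 -m crank '{"translation":[[0,0.1,0],[0,0.2,0],[0.01,0.3,0],[0.01,0.35,0],[0.01,0.35,0]],"rotation":[[0,0,-0.017],[0,0,-0.034],[0,0,-0.05],[0,0,-0.06],[0,0,-0.06]],"gripper":[0.28,0.28,0.28,0.28,0.28]}'
```

```text
clock: 6.97
ee_pos: [0.5427, -0.1331, 0.1133]
orientation: [-3.141, 0.0, 0.799]
ft_force: [-0.1, 1.4, 0.2]
finger_gap: 0.0241
finger_force: 0.5
```

```bash
python3 -m crank '{"translation":[[0,0.05,0],[0,0.1,0],[0,0.15,0],[0,0.2,0],[0,0.2,0]],"rotation":[[0,0,-0.009],[0,0,-0.017],[0,0,-0.026],[0,0,-0.034],[0,0,-0.034]],"gripper":[0.28,0.28,0.28,0.28,0.28]}'
```

```text
clock: 7.38
ee_pos: [0.5435, -0.1339, 0.1131]
orientation: [-3.14, 0.0, 0.832]
ft_force: [-2.6, 5.1, 1.3]
finger_gap: 0.0239
finger_force: 2.6
```

```bash
python3 -m crank '{"translation":[[0,0.02,0],[0,0.02,0],[0,0.02,0]],"rotation":[[0,0,-0.003],[0,0,-0.003],[0,0,-0.003]],"gripper":[0.28,0.28,0.28]}'
python3 - <<'E'
from h import *
p,d=snapshot("wrist"); s=observe(); print({k:np.round(s[k],4).tolist() for k in("ee_pos","orientation","ft_force","finger_force","finger_gap")}); 
M=R.from_euler("xyz",s["orientation"]).as_matrix(); print(M.T@np.array(s["ft_force"]))
P=np.array(s["ee_pos"])[:2]-[.584,-.0905]; print("r",np.hypot(*P),"ang",np.arctan2(-P[1],-P[0]))
E
```

```text
clock: 7.63
ee_pos: [0.5435, -0.134, 0.113]
orientation: [-3.139, 0.0, 0.835]
ft_force: [-2.5, 5.1, 1.4]
finger_gap: 0.0239
finger_force: 2.8
{'ee_pos': [0.5435, -0.134, 0.113], 'orientation': [-3.1395, 0.0004, 0.8351], 'ft_force': [-1.6751, 5.4664, -0.0331], 'finger_force': 2.7466, 'finger_gap': 0.024}
[ 2.9284234  -4.91031072  0.04236624]
r 0.05939879827152437 ang 0.8214218717332756
```

The anticlockwise end is found: about 5 N, at tool angle about 0.821. Now clockwise, with the first 0.48 rad safely inside the minimum play plus clearance.

```bash
python3 -m crank '{"translation":[[0.01,-0.3,0],[0.03,-0.59,0],[0.07,-0.89,0],[0.12,-1.18,0],[0.18,-1.47,0],[0.26,-1.76,0],[0.36,-2.04,0],[0.47,-2.31,0]],"rotation":[[0,0,0.05],[0,0,0.1],[0,0,0.15],[0,0,0.2],[0,0,0.25],[0,0,0.3],[0,0,0.35],[0,0,0.4]],"gripper":[0.28,0.28,0.28,0.28,0.28,0.28,0.28,0.28]}'
python3 -m crank '{"translation":[[0,-0.15,0],[0.01,-0.3,0],[0.01,-0.45,0],[0.01,-0.45,0]],"rotation":[[0,0,0.025],[0,0,0.05],[0,0,0.075],[0,0,0.075]],"gripper":[0.28,0.28,0.28,0.28]}'
```

```text
clock: 8.35
ee_pos: [0.5309, -0.1162, 0.1136]
orientation: [3.14, -0.001, 0.433]
ft_force: [0.1, -0.5, 0.8]
finger_gap: 0.0237
finger_force: 0.5
clock: 8.68
ee_pos: [0.529, -0.1119, 0.1135]
orientation: [3.14, -0.001, 0.36]
ft_force: [0.5, -1.3, 0.7]
finger_gap: 0.0239
finger_force: 0.3
```

```bash
python3 -m crank '{"translation":[[0,-0.1,0],[0,-0.2,0],[0.01,-0.3,0],[0.01,-0.35,0],[0.01,-0.35,0]],"rotation":[[0,0,0.017],[0,0,0.034],[0,0,0.05],[0,0,0.06],[0,0,0.06]],"gripper":[0.28,0.28,0.28,0.28,0.28]}'
```

```text
clock: 9.1
ee_pos: [0.5275, -0.1082, 0.1134]
orientation: [3.141, -0.0, 0.299]
ft_force: [-0.7, -0.7, 0.2]
finger_gap: 0.0239
finger_force: 0.3
```

```bash
python3 -m crank '{"translation":[[0,-0.1,0],[0,-0.2,0],[0.01,-0.3,0],[0.01,-0.35,0],[0.01,-0.35,0]],"rotation":[[0,0,0.017],[0,0,0.034],[0,0,0.05],[0,0,0.06],[0,0,0.06]],"gripper":[0.28,0.28,0.28,0.28,0.28]}'
```

```text
clock: 9.52
ee_pos: [0.5265, -0.1047, 0.1133]
orientation: [-3.142, 0.0, 0.239]
ft_force: [0.2, -0.3, 1.2]
finger_gap: 0.0239
finger_force: 0.2
```

```bash
python3 -m crank '{"translation":[[0,-0.1,0],[0,-0.2,0],[0.01,-0.3,0],[0.01,-0.35,0],[0.01,-0.35,0]],"rotation":[[0,0,0.017],[0,0,0.034],[0,0,0.05],[0,0,0.06],[0,0,0.06]],"gripper":[0.28,0.28,0.28,0.28,0.28]}'
```

```text
clock: 9.93
ee_pos: [0.5257, -0.1013, 0.1133]
orientation: [-3.142, 0.0, 0.179]
ft_force: [-0.5, -0.2, 0.1]
finger_gap: 0.0238
finger_force: 0.2
```

```bash
python3 -m crank '{"translation":[[0,-0.1,0],[0,-0.2,0],[0.01,-0.3,0],[0.01,-0.35,0],[0.01,-0.35,0]],"rotation":[[0,0,0.017],[0,0,0.034],[0,0,0.05],[0,0,0.06],[0,0,0.06]],"gripper":[0.28,0.28,0.28,0.28,0.28]}'
```

```text
clock: 10.35
ee_pos: [0.5252, -0.0978, 0.1133]
orientation: [-3.141, 0.0, 0.119]
ft_force: [-0.6, 0.2, 0.1]
finger_gap: 0.0241
finger_force: 0.2
```

```bash
python3 -m crank '{"translation":[[0,-0.1,0],[0,-0.2,0],[0.01,-0.3,0],[0.01,-0.35,0],[0.01,-0.35,0]],"rotation":[[0,0,0.017],[0,0,0.034],[0,0,0.05],[0,0,0.06],[0,0,0.06]],"gripper":[0.28,0.28,0.28,0.28,0.28]}'
```

```text
clock: 10.77
ee_pos: [0.5253, -0.0951, 0.1135]
orientation: [3.14, -0.001, 0.059]
ft_force: [1.1, -4.7, -0.5]
finger_gap: 0.0244
finger_force: 2.8
```

```bash
python3 -m crank '{"translation":[[0,-0.02,0],[0,-0.02,0],[0,-0.02,0]],"rotation":[[0,0,0.003],[0,0,0.003],[0,0,0.003]],"gripper":[0.28,0.28,0.28]}'
python3 - <<'E'
from h import *
p,d=snapshot("wrist"); s=observe(); np.savez("pics/w4.npz",p=p,d=d)
M=R.from_euler("xyz",s["orientation"]).as_matrix(); print(s["ee_pos"],s["orientation"][2],M.T@np.array(s["ft_force"]),s["finger_force"],s["finger_gap"])
P=np.array(s["ee_pos"])[:2]-[.584,-.0905]; b=np.arctan2(-P[1],-P[0]); r=np.hypot(*P); print("r",r,"ang",b)
# handle angle at each end: tool centre angle -/+ contact offset (gap/2-8 mm) in tool y
A=np.array([.5435,-.134]); B=np.array(s["ee_pos"])[:2]; S=np.array([.584,-.0905])
def handle(T,yaw,o):  # handle centre: on tool line y=o, at 62 mm from shaft
    x=np.array([np.cos(yaw),np.sin(yaw)]); y=np.array([np.sin(yaw),-np.cos(yaw)])
    q=T+y*o-S; bb=q@x; k=-bb-np.sqrt(bb*bb-q@q+.062**2); h=q+k*x; return np.arctan2(-h[1],-h[0])
hA=handle(A,.835,-.004); hB=handle(B,s["orientation"][2],.004); print("handle",hA,hB,"play",hA-hB,"mid",(hA+hB)/2)
E
```

```text
clock: 11.02
ee_pos: [0.5253, -0.095, 0.1135]
orientation: [3.14, -0.001, 0.056]
ft_force: [-0.1, -6.7, -0.1]
finger_gap: 0.024
finger_force: 2.9
[ 0.52533479 -0.09501005  0.1134944 ] 0.05646700368720836 [ 0.96897134  6.02829749 -0.280415  ] 2.941630259156227 0.023680764224356526
r 0.05883831552382804 ang 0.07672686902891715
handle 0.757077950611324 0.1403067178295124 play 0.6167712327818116 mid 0.4486923342204182
```

Clockwise end found; play is about 0.617 rad, with the middle at handle angle about 0.449. Now I'll push anticlockwise back to the middle.

```bash
python3 -m crank '{"translation":[[0.01,0.32,0],[0.04,0.64,0],[0.08,0.96,0],[0.14,1.28,0],[0.22,1.59,0],[0.31,1.9,0],[0.38,2.1,0],[0.43,2.2,0]],"rotation":[[0,0,-0.059],[0,0,-0.118],[0,0,-0.176],[0,0,-0.235],[0,0,-0.294],[0,0,-0.353],[0,0,-0.39],[0,0,-0.411]],"gripper":[0.28,0.28,0.28,0.28,0.28,0.28,0.28,0.28]}'
python3 - <<'E'
from h import *
s=observe(); yaw=s["orientation"][2]; T=np.array(s["ee_pos"])[:2]; d=np.array([.5322,-.1197])-T
print("tool dx,dy mm",(d@[np.cos(yaw),np.sin(yaw)])*1e3,(d@[np.sin(yaw),-np.cos(yaw)])*1e3,"rot",-(.527-yaw))
E
```

```text
clock: 11.73
ee_pos: [0.5304, -0.1158, 0.1132]
orientation: [-3.141, 0.0, 0.469]
ft_force: [-0.4, 0.6, 0.2]
finger_gap: 0.0238
finger_force: 0.3
tool dx,dy mm -0.09327327717529002 4.268142118820272 rot -0.058426929479696965
```

```bash
python3 -m crank '{"translation":[[0,0.12,0],[0,0.24,0],[0,0.34,0],[0,0.42,0],[0,0.42,0]],"rotation":[[0,0,-0.017],[0,0,-0.034],[0,0,-0.048],[0,0,-0.058],[0,0,-0.058]],"gripper":[0.28,0.28,0.28,0.28,0.28]}'
python3 -m crank '{"translation":[[0,-0.2,0],[0,-0.38,0],[0,-0.38,0],[0,-0.38,0]],"rotation":[[0,0,0],[0,0,0],[0,0,0],[0,0,0]],"gripper":[0.28,0.28,0.31,0.33]}'
python3 - <<'E'
from h import *
p,d=snapshot("wrist"); s=observe(); np.savez("pics/w5.npz",p=p,d=d); cv2.imwrite("pics/w5.png",p[:,:,::-1]); print(s["finger_force"])
E
```

```text
clock: 12.15
ee_pos: [0.5324, -0.1198, 0.1133]
orientation: [-3.142, 0.0, 0.526]
ft_force: [-0.8, 0.3, -0.6]
finger_gap: 0.0236
finger_force: 0.2
clock: 12.48
ee_pos: [0.5303, -0.1163, 0.1134]
orientation: [-3.142, 0.0, 0.526]
ft_force: [0.0, 0.0, 0.7]
finger_gap: 0.028
finger_force: 0.0
0.0
```

View pics/w5.png

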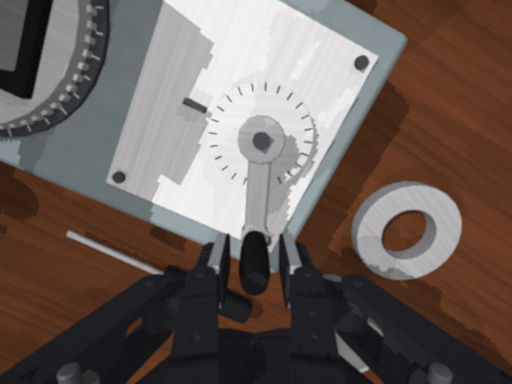

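The handle at (254,262) stands clear between the pads (229 and 285), and finger force is 0. I'll rise and check its angle.

```bash
python3 -m crank '{"translation":[[0,0,-1],[0,0,-3],[0,0,-5.5],[0,0,-8.5],[0,0,-11.5],[0,0,-14],[0,0,-15],[0,0,-15]],"rotation":[[0,0,0],[0,0,0],[0,0,0],[0,0,0],[0,0,0],[0,0,0],[0,0,0],[0,0,0]],"gripper":[0.33,0.33,0.33,0.33,0.33,0,0,0]}'
python3 - <<'E'
from crankfit import *
c=calibration("wrist"); p,d=snapshot("wrist"); t,q,r,h=fit(c,p,d); S=np.array([.584,-.0905])
for a in (np.array(q)/1000,h[:2]): e=S-a; print("handle",a,"angle",np.arctan2(e[1],e[0]),"r",np.hypot(*e))
np.savez("pics/w6.npz",p=p,d=d)
c=calibration("scene"); p,d=snapshot("scene"); X=cloud(c,d); g=p.max(2); v,u=np.indices(d.shape)
m=(u>355)&(u<376)&(v>212)&(v<232)&(g<60)&(X[...,2]>.1); print("ball",onplane(c,[u[m].mean(),v[m].mean()],.13),m.sum())
c=calibration("side"); p,d=snapshot("side"); X=cloud(c,d); g=p.max(2)
m=(u>255)&(u<285)&(v>250)&(v<272)&(g<60)&(X[...,2]>.1)&(X[...,2]<.15); print("ball side",onplane(c,[u[m].mean(),v[m].mean()],.13),m.sum())
E
```

```text
clock: 13.2
ee_pos: [0.532, -0.1169, 0.2665]
orientation: [3.137, -0.004, 0.526]
ft_force: [-0.6, 0.4, -0.3]
finger_gap: 0.0
finger_force: 0.0
handle [ 0.53006055 -0.11609953] angle 0.44311993392397003 r 0.05970595194276763
handle [ 0.53076386 -0.11557102] angle 0.44013036681693574 r 0.058844222918620584
ball [[0.5151976  0.25560509 0.13      ]] 83
ball side [[0.51405504 0.25397432 0.13      ]] 181
```

Handle angle is 0.442 against 0.449 wanted, which is within tolerance. Ball is at (0.515, 0.255); next I go behind it (+x side) with shut fingers.

```bash
python3 -m crank '{"translation":[[1.8,-2.7,-0.5],[3.5,-5.5,-1],[5.3,-8.2,-1.5],[7.1,-11,-2],[8.8,-13.7,-2],[10.6,-16.4,-2],[12.3,-19.2,-2],[14.1,-21.9,-2]],"rotation":[[0,0,-0.12],[0,0,-0.24],[0,0,-0.36],[0,0,-0.48],[0,0,-0.6],[0,0,-0.72],[0,0,-0.84],[0,0,-0.96]],"gripper":[0,0,0,0,0,0,0,0]}'
python3 - <<'E'
from h import *
s=observe(); M=R.from_euler("xyz",s["orientation"]).as_matrix(); print(s["ee_pos"],s["orientation"],M.T@(np.array([.550,.257,.25])-s["ee_pos"])*100)
E
```

```text
clock: 14.02
ee_pos: [0.5412, 0.1451, 0.2811]
orientation: [-3.138, 0.001, 1.492]
ft_force: [0.5, 0.6, -1.0]
finger_gap: -0.0001
finger_force: 0.0
[0.54115818 0.14509291 0.28105493] [-3.13781363e+00  1.24616394e-03  1.49174829e+00] [1.12294455e+01 9.42104444e-03 3.09148769e+00]
```

```bash
python3 -m crank '{"translation":[[3,0,0],[6,0,0],[9,0,0],[11,0,1],[11,0,4],[11,0,7],[11,0,9],[11,0,9]],"rotation":[[0,0,-0.08],[0,0,-0.08],[0,0,-0.08],[0,0,-0.08],[0,0,-0.08],[0,0,-0.08],[0,0,-0.08],[0,0,-0.08]],"gripper":[0,0,0,0,0,0,0,0]}'
python3 - <<'E'
from h import *
c=calibration("wrist"); s=observe(); p,d=snapshot("wrist"); cv2.imwrite("pics/w7.png",p[:,:,::-1]); np.savez("pics/w7.npz",p=p,d=d)
print(s["ee_pos"],s["orientation"][2]); X=cloud(c,d); m=(p.max(2)<60)&(X[...,2]>.115)&(X[...,2]<.15)&(np.hypot(X[...,0]-.515,X[...,1]-.255)<.03)
v,u=np.indices(d.shape); print(m.sum(),X[m].mean(0),u[m].mean(),v[m].mean(),onplane(c,[u[m].mean(),v[m].mean()],.13))
E
```

```text
clock: 14.68
ee_pos: [0.5477, 0.2518, 0.1865]
orientation: [-3.131, 0.005, 1.566]
ft_force: [-0.8, -0.9, -0.8]
finger_gap: -0.0003
finger_force: 0.0
[0.54770901 0.25183661 0.18646013] 1.5663080081002003
486 [0.51625665 0.25869514 0.13710468] 213.12962962962962 208.45679012345678 [[0.51499949 0.25609573 0.13      ]]
```

View pics/w7.png

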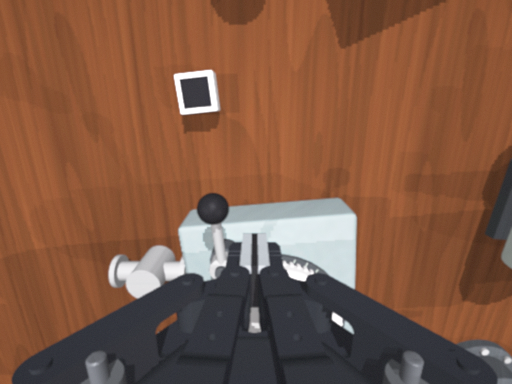

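The ball is at (212,208), to the left of the shut fingers (255,245), and the way down is clear. I'll descend beside it.

```bash
python3 -m crank '{"translation":[[0.3,0,1.5],[0.3,0,3],[0.3,0,4.5],[0.3,0,6],[0.3,0,6.4],[0.3,0,6.4]],"rotation":[[0,0,0],[0,0,0],[0,0,0],[0,0,0],[0,0,0],[0,0,0]],"gripper":[0,0,0,0,0,0]}'
python3 - <<'E'
from h import *
s=observe(); P=np.array(s["ee_pos"])[:2]-[.514,.1845]; print(s["ee_pos"],s["orientation"],"r",np.hypot(*P),"ang",np.arctan2(P[1],P[0]))
E
```

```text
clock: 15.23
ee_pos: [0.5516, 0.256, 0.1289]
orientation: [-3.14, 0.001, 1.566]
ft_force: [1.0, 0.9, 0.9]
finger_gap: -0.0002
finger_force: 0.0
[0.55159955 0.25604169 0.12894109] [-3.14025514e+00  5.99358292e-04  1.56557338e+00] r 0.08082041590485144 ang 1.0869093796992435
```

```bash
python3 -m crank '{"translation":[[0,0,0.9],[0,0,0.9]],"rotation":[[0,0,0],[0,0,0]],"gripper":[0,0]}'
python3 -m crank '{"translation":[[0.18,-0.36,0],[0.34,-0.73,0],[0.48,-1.11,0],[0.6,-1.5,0],[0.71,-1.89,0],[0.79,-2.28,0],[0.86,-2.68,0],[0.9,-3.08,0]],"rotation":[[0,0,-0.05],[0,0,-0.1],[0,0,-0.15],[0,0,-0.2],[0,0,-0.25],[0,0,-0.3],[0,0,-0.35],[0,0,-0.4]],"gripper":[0,0,0,0,0,0,0,0]}'
python3 -m crank '{"translation":[[0.18,-0.36,0],[0.34,-0.73,0],[0.48,-1.11,0],[0.6,-1.5,0],[0.71,-1.89,0],[0.79,-2.28,0],[0.86,-2.68,0],[0.9,-3.08,0]],"rotation":[[0,0,-0.05],[0,0,-0.1],[0,0,-0.15],[0,0,-0.2],[0,0,-0.25],[0,0,-0.3],[0,0,-0.35],[0,0,-0.4]],"gripper":[0,0,0,0,0,0,0,0]}'
python3 - <<'E'
from h import *
s=observe(); P=np.array(s["ee_pos"])[:2]-[.514,.1845]; print("r",np.hypot(*P),"ang",np.arctan2(P[1],P[0]))
E
```

```text
clock: 15.4
ee_pos: [0.5519, 0.2563, 0.1202]
orientation: [3.141, -0.0, 1.566]
ft_force: [-0.4, 0.2, -0.7]
finger_gap: 0.0004
finger_force: 0.0
clock: 16.07
ee_pos: [0.5222, 0.2659, 0.1214]
orientation: [3.139, 0.0, 1.968]
ft_force: [1.9, -0.9, -1.3]
finger_gap: -0.0002
finger_force: 0.9
clock: 16.73
ee_pos: [0.4904, 0.2625, 0.1215]
orientation: [3.138, 0.001, 2.368]
ft_force: [2.4, 0.9, -0.6]
finger_gap: 0.0001
finger_force: 0.9
r 0.08150485899428885 ang 1.8644189181862014
```

```bash
python3 -m crank '{"translation":[[0.18,-0.36,0],[0.34,-0.73,0],[0.48,-1.11,0],[0.6,-1.5,0],[0.71,-1.89,0],[0.79,-2.28,0],[0.86,-2.68,0],[0.9,-3.08,0]],"rotation":[[0,0,-0.05],[0,0,-0.1],[0,0,-0.15],[0,0,-0.2],[0,0,-0.25],[0,0,-0.3],[0,0,-0.35],[0,0,-0.4]],"gripper":[0,0,0,0,0,0,0,0]}'
python3 -m crank '{"translation":[[0.1,-0.18,0],[0.18,-0.36,0],[0.18,-0.36,0]],"rotation":[[0,0,-0.025],[0,0,-0.05],[0,0,-0.05]],"gripper":[0,0,0]}'
```

```text
clock: 17.4
ee_pos: [0.4625, 0.2469, 0.1215]
orientation: [3.139, 0.002, 2.768]
ft_force: [2.2, 1.4, -0.5]
finger_gap: -0.0
finger_force: 1.0
clock: 17.65
ee_pos: [0.4592, 0.244, 0.1214]
orientation: [3.14, 0.002, 2.817]
ft_force: [1.3, 0.3, 1.0]
finger_gap: -0.0001
finger_force: 0.7
```

```bash
python3 -m crank '{"translation":[[0.1,-0.18,0],[0.18,-0.36,0],[0.18,-0.36,0]],"rotation":[[0,0,-0.025],[0,0,-0.05],[0,0,-0.05]],"gripper":[0,0,0]}'
python3 -m crank '{"translation":[[0.1,-0.18,0],[0.18,-0.36,0],[0.18,-0.36,0]],"rotation":[[0,0,-0.025],[0,0,-0.05],[0,0,-0.05]],"gripper":[0,0,0]}'
python3 -m crank '{"translation":[[0.1,-0.18,0],[0.18,-0.36,0],[0.18,-0.36,0]],"rotation":[[0,0,-0.025],[0,0,-0.05],[0,0,-0.05]],"gripper":[0,0,0]}'
```

```text
clock: 17.9
ee_pos: [0.4562, 0.2411, 0.1212]
orientation: [3.14, 0.002, 2.866]
ft_force: [0.6, 1.4, 1.7]
finger_gap: -0.0001
finger_force: 0.9
clock: 18.15
ee_pos: [0.455, 0.24, 0.1215]
orientation: [3.136, 0.004, 2.915]
ft_force: [4.2, 9.7, -2.2]
finger_gap: 0.0002
finger_force: 4.5
clock: 18.4
ee_pos: [0.4543, 0.2393, 0.1218]
orientation: [3.131, 0.008, 2.964]
ft_force: [7.6, 20.9, -8.8]
finger_gap: -0.0003
finger_force: 9.4
```

The stop is felt at about 22 N. I'll back off, rise and check.

```bash
python3 -m crank '{"translation":[[0,0.7,0],[0,1.5,0],[0,2.5,0],[0,3,-2],[0,3,-5],[0,3,-8],[0,3,-11],[0,3,-13]],"rotation":[[0,0,0],[0,0,0],[0,0,0],[0,0,0],[0,0,0],[0,0,0],[0,0,0],[0,0,0]],"gripper":[0,0,0,0,0,0,0,0]}'
python3 -m crank '{"translation":[[0,2,0],[0,4,0],[0,6,0],[0,6,0],[0,6,0]],"rotation":[[0,0,0],[0,0,0],[0,0,0],[0,0,0],[0,0,0]],"gripper":[0,0,0,0,0]}'
python3 - <<'E'
from h import *
p,d=snapshot("scene"); c=calibration("scene"); X=cloud(c,d); g=p.max(2)
for n,(x,y) in dict(ball=(.448,.208),handle=(.529,-.116)).items():
    m=(g<60)&(X[...,2]>.11)&(X[...,2]<.15)&(np.hypot(X[...,0]-x,X[...,1]-y)<.03)
    v,u=np.nonzero(m); print(n,m.sum(),X[m].mean(0) if m.any() else 0)
    if n=="ball" and m.any(): b=onplane(c,[u.mean(),v.mean()],.13)[0]; q=b[:2]-[.514,.1845]; print(b,"swing",np.arctan2(q[1],q[0])-np.arctan2(.071,.001),np.hypot(*q))
cv2.imwrite("pics/end.png",cv2.resize(p[120:300,150:390,::-1],(800,600),interpolation=cv2.INTER_CUBIC))
E
```

```text
clock: 19.07
ee_pos: [0.4558, 0.2648, 0.253]
orientation: [3.141, 0.002, 2.965]
ft_force: [0.4, -0.3, -0.5]
finger_gap: 0.0001
finger_force: 0.0
clock: 19.48
ee_pos: [0.4654, 0.3239, 0.25]
orientation: [-3.141, -0.001, 2.967]
ft_force: [1.6, -1.5, -0.5]
finger_gap: -0.0002
finger_force: 0.0
ball 83 [0.45753883 0.21694738 0.1372255 ]
[0.45188111 0.21565545 0.13      ] swing 1.119996658259722 0.0694940208009779
handle 77 [ 0.53261042 -0.1133313   0.13200363]
```

View pics/end.png

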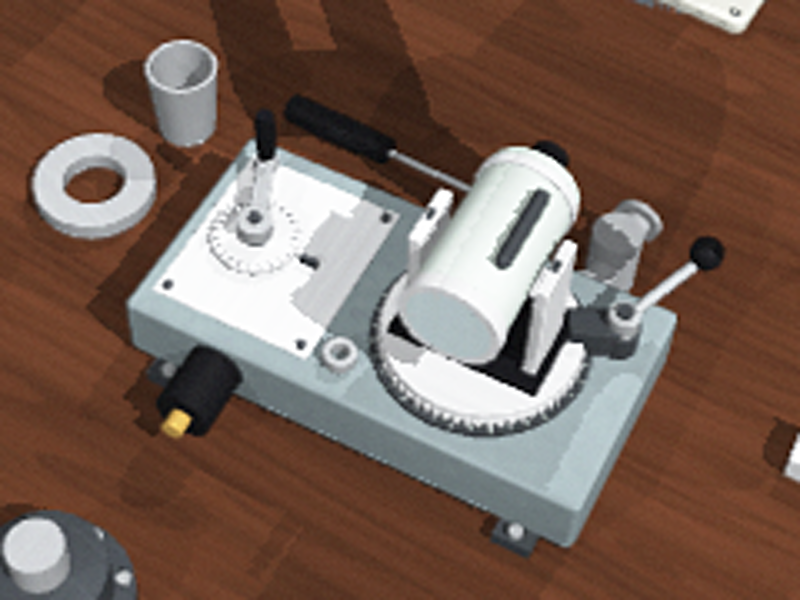

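The end view shows the lever swung to the front with its ball at (707,252), the crank at (263,135), and bystanders in place. A swing of 1.12 rad plus the firm stop fits fully home.

```bash
python3 -c "
from rig import *
print(job_done())"
```

```text
the job is handed in; nothing more can be done
None
```

The job is handed in, with no verdict returned: I felt both ends of the crank's free play, left the crank within about 0.01 rad of the middle and let go, then swung the clamp lever 1.12 rad to its firm stop, with no movement of dial or bystanders seen in the pictures.

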